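Lock the cam-arm cap onto the oil transfer port

TASK

Close the fryer-oil transfer port: set the aluminium cap with the red grip mouth down over the brass neck and press it home on the rubber seal with a steady push of about 10 N (never over 15 N), held for a second. Then swing its two brass cam arms down together, never one well ahead of the other, until both lie fully down beside the neck and the cap is clamped tight, and let go. Work by feel: do not force the arms (25 N a finger is too much), and leave the other things on the table where they are.

Things in the scene. Friction and masses are not known exactly. Their poses are not given: they have to be found in the camera images.
- port: Fixed transfer port: square steel foot 110 x 110 x 10 mm, bolted down, with an upright neck on its axis: a 31 mm thick pipe, above it a brass groove 20 mm thick and 29 mm tall, then a brass lip 36 mm across and 8 mm thick with a bevelled top edge. Origin under the centre of the foot, at table height, z up.
- neck_axis (a point): Point on the port's axis, fixed to the foot, 92 mm above the table. The neck's height differs from run to run and is not measured: the top of its lip lies 0 to 24 mm above this point, to be found by feel. A black rubber seal disc, 27 mm across, stands 5 mm above the lip; it is springy, about 5 N per mm over 5 mm of travel.
- coupler: Loose round cap, 0.25 to 0.4 kg, mouth down, origin at the centre of the mouth's rim, z up. Aluminium shell 49 mm across, bore 38.6 mm wide and 32 mm deep, top at z = 41 mm. The arms hinge at y = +25 and -25 mm, z = 14 mm, on pins along x; their cams swing through slots in the shell under the neck's lip. Resting on the seal, the rim is 27 mm below the lip's top; clamped, about 29 mm.
- red_grip (a point): Centre of the red grip bar on top of the cap, 53 mm above the rim: 22 mm thick along the cap's x, 44 mm long along its y (the line from arm to arm), from 41 to 67 mm above the rim.
- cam_arm_left (a joint): Brass arm on the cap's +y side: 54 mm long from its hinge, 14 wide, 6 thick. 0 = out and up, 45 degrees above level; 0.79 = level; 2.27 = stop, pointing down, 5 degrees off vertical. Starts at 0 to 0.12. Stiff hinge (0.06 N m), stays where left; in the last 0.6 rad the cam draws the cap onto the seal and the load rises to about 0.1 N m.
- cam_arm_right (a joint): The same arm on the cap's -y side, mirrored: 0 = out and up, 2.27 = fully down. Fully down, the two arms measure 60 to 65 mm over their outsides near the tips; two fingers coming straight down at 40 to 50 mm from the cap's axis swing both most of the way, and squeezing the pair together brings them fully home.
- cam_arm_left_tip (a point): Point on the left arm's centre line, 50 mm from its hinge (4 mm before its end).
- cam_arm_right_tip (a point): The same point on the right arm.
- marker: Black and white marker pen lying on the table, 135 mm long, bystander; origin at its underside.
- bench_scraper: Flat steel scraper with a black back, 101 x 142 x 17 mm, lying on the table, bystander; origin at its underside.
Mind the look-alikes: they are no part of the job. There is more than one size of the port; the job needs the largest.

How it is judged (in metres and radians):
On the way:
1. the cap is upright on the neck, pressed home on the seal with over 6 N, both arms still raised (under 0.3 rad), for half a second (horizontal distance between coupler and port below 0.004 m and angle between coupler's own z axis and vertical below 0.08 rad and height (world z) of coupler between 0.055 and 0.091 m and contact force between coupler and port above 6 N and value of joint each of cam_arm_left, cam_arm_right below 0.3 rad), for 0.5 s.
At the end, for the whole second after the job is handed in: Cap upright (within 0.06 rad) and centred within 4 mm on the port, home on the seal (rim 55 to 91 mm high) and clamped to it with over 10 N, both arms past 2.15 rad (stop 2.27), all at rest and let go (horizontal distance between coupler and port below 0.004 m and angle between coupler's own z axis and vertical below 0.06 rad and height (world z) of coupler between 0.055 and 0.091 m and contact force between coupler and port above 10 N and value of joint each of cam_arm_left, cam_arm_right above 2.15 rad and linear speed of coupler below 0.01 m/s); the robot touches nothing.
It fails at once if one arm is swung down (past 1.4 rad) while the other is still up (under 0.6 rad) ((value of joint cam_arm_left above 1.4 rad and value of joint cam_arm_right below 0.6 rad) or (value of joint cam_arm_right above 1.4 rad and value of joint cam_arm_left below 0.6 rad)).
It fails at once if a bystander is shifted by more than 25 mm (distance of any of marker, bench_scraper from where it was at the start of the episode above 0.025 m).
It fails at once if the seal is crushed: the cap is pressed on the port with more than 20 N while both arms are raised (under 0.3 rad) (contact force between coupler and port above 20 N and value of joint each of cam_arm_left, cam_arm_right below 0.3 rad).
It fails at once if the arms are forced: fingers bear on the cap or its arms with more than 50 N in all (25 N a finger) once an arm has left its raised place (past 0.3 rad) (contact force between the fingers and coupler above 50 N and value of joint any of cam_arm_left, cam_arm_right above 0.3 rad).
It also fails if it takes over 54 s, if anything falls off the work surface, if the arm or the gripper's body presses on something with over 40 N, if the wrist force passes 120 N, or if a joint passes its speed limit or range.

ROBOT

A 6-joint arm with a two-finger parallel gripper is mounted at the origin on a cart in front of the work surface, level with it; the furniture and walls round the work are solid. World frame = base frame: x ahead of the robot, y to its left, z up, the work surface at z = 0. Lengths are in mm, angles in degrees, forces in N, time in s.
With the tool pointing down it reaches from about 350 to 850 mm from the base axis. Payload 8.1 kg.
Tool frame: the origin (TCP) lies midway between the tips of the shut fingers; the grasp point (between the pads) lies 19 mm behind it; z points along the fingers, y is the line along which they close (so a half turn about z gives the same grasp; the last joint's range is limited). The gripper opens to 85 mm and grips with 20 to 120 N. Pads are 22 mm wide; open, the fingers measure 114 mm over their backs; the gripper's body (76 mm by 85 mm) begins 54 mm behind the grasp point. The pads swing forward as they close: fully open they stand 13 mm farther back than shut.
Start: joints at [-79.607, 7.471, 85.268, -0, 87.261, -4.893], TCP at [158.208, -578.77, 197.692] pointing down, gripper open.
Joint ranges: [-169.43, 169.43], [-51.17, 129.36], [1.28, 143.12], [-76.62, 256.62], [0, 156.53], [-152.29, 152.29]. Speed limits (degrees/s): [136.94, 136.94, 159.86, 180, 180, 180].

INTERFACE

Orientations are given as [roll, pitch, yaw] about the fixed x, y, z axes, in that order (R = Rz(yaw) Ry(pitch) Rx(roll)).
In Python, from bench import sense, snapshot, camera_params, hand_in, masks_of, pinpoint gives the robot as it stands.
- The arm moves only by the tool step_arm, never from a script. Its argument "targets" is a list of rows, each an object with "angular": the turn, a rotation vector about the tool's x, y, z scaled (see below), a list of three; "dp": the shift along the tool's x, y, z scaled (see below), a list of three; "fingers": the closure, from 0 (fully open) to 1 (shut). A call has exactly 8 rows; each row is the pose to reach, as a shift and turn from the pose commanded when the call began, along the tool's axes at that moment, turning the shorter way round; what a row does not reach only later rows make up. The controller multiplies each number of a shift by 0.2 m and each number of a turn by 180 degrees. A row lasts 1/8 s, in which the tool goes at most 62.5 mm and 10.7 degrees, less where a joint would pass 70% of its speed; a pose out of reach is approached as far as the arm can. A call with a number of a shift or a turn outside -1 to 1 is refused whole. A call with a gripper value outside its range is refused whole. The fingers move at their own pace and stop on an object; "newtons" is the grip in N (left out, the last holds). Time passes only in rows, so rows that repeat a pose let the fingers close, or fill a call up. It gives the time, the measured TCP pose, the force, the opening and the grip force at its end, in the units of the state.
- sense(): the state, without advancing time (a new reading comes with each control period).
- snapshot(name): name is "side" or "top"; returns the picture (480x640x3 uint8, blue, green, red); there is no depth.
- camera_params(name): a dict with "vfov" (degrees; the focal length in pixels is half the picture's height over the tangent of half this angle, whatever the lens; pixels are square), "cx", "cy" (the principal point, pixels), "D" ([k1, k2, p1, p2, k3] as OpenCV has them; the pictures are not rectified), "R" (3x3) and "t" (3): a world point X has camera coordinates R X + t. Camera axes: x right, y down, z forward; pixel columns grow to the right and rows downward; lengths in mm; the calibration is good to about 2 mm. A picture is of the moment at which its call begins. camera_params takes no time and is no camera call.
- hand_in(): hands the job in; it is judged then, once.
Trained networks look in the newest picture that a camera, given by its name, has taken for a name from the list of things; names that differ only in an ending like _2 or _b are one class to them, and where a whole thing is asked for, a point or a joint stands for the part that bears it (a point fixed in the world has none). Each returns a list of dicts, best first, with "conf" (0 to 1); they miss things now and then, are a little off and sometimes report something else, mostly with a low value. They report only what shows in the picture. A call takes as long as a camera call. They do not tell look-alikes from the thing itself.
- masks_of(camera, label): "pixels" (480x640 bool, what is visible of it) and "at" ([column, row] in pixels, amid what is visible of it).
- pinpoint(camera, label): "at" ([column, row] in pixels: a listed point, or the origin of a listed thing).
The state is a dict: "time": time; "joint_pos": joint angles; "qd": joint speeds; "joint_efforts": joint torques, N m; "tool_pos": TCP position; "tcp_rot": TCP orientation; "ft_force": force on the tool from outside, world axes, zero at the start; "wrist_torque": the same for the moment, N m; "finger_gap": finger opening in mm; "grip_force": force on a finger pad.
Only numpy, scipy, OpenCV 4.12 (cv2) and the standard library are available. Lean on these libraries where they do the work, as an engineer would, in place of code of your own. Each camera call takes 0.05 s, during which the arm holds its last target. There are 200 camera calls.

## Working session

There is one attempt and no reset: what is moved stays moved. The work goes in short steps, Python scripts to look and compute and a tool call to move; the robot and the scene stay as the last step left them, time stands still between calls to the robot, and variables do not carry over. Pictures are saved under pics/ and viewed, at most 10 in all, crops included, and the job is handed in when it is done.

Besides the shell and the picture viewer there is one more tool, called after "Emit:" as name(argument=value, ...) on one line, values as JSON. step_arm: Moves the arm, as the interface text tells. Its arguments: {"type":"object","properties":{"targets":{"type":"array","items":{"type":"object","properties":{"angular":{"type":"array","items":{"type":"number","minimum":-1,"maximum":1}},"dp":{"type":"array","items":{"type":"number","minimum":-1,"maximum":1}},"fingers":{"type":"number"}}}},"newtons":{"type":"number"}},"required":["targets"]}

```bash
mkdir -p pics; ls
cat > h.py <<'E'
import numpy as np, cv2
from bench import *
def cam(n):
    p=camera_params(n); f=240/np.tan(np.radians(p['vfov']/2))
    K=np.array([[f,0,p['cx']],[0,f,p['cy']],[0,0,1.]]); return K,np.array(p['D'],float),np.array(p['R']),np.array(p['t'],float).ravel()
def ray(n,uv):
    K,D,R,t=cam(n); q=cv2.undistortPoints(np.array([[uv]],float),K,D)[0,0]
    d=R.T@np.array([q[0],q[1],1]); return -R.T@t, d/np.linalg.norm(d)
def onz(n,uv,z):
    o,d=ray(n,uv); return o+d*(z-o[2])/d[2]
def tri(l):
    A=0;b=0
    for n,uv in l:
        o,d=ray(n,uv); P=np.eye(3)-np.outer(d,d); A=A+P; b=b+P@o
    X=np.linalg.solve(A,b); return X,[np.linalg.norm((np.eye(3)-np.outer(ray(n,u)[1],ray(n,u)[1]))@(X-ray(n,u)[0])) for n,u in l]
def proj(n,X):
    K,D,R,t=cam(n); return cv2.projectPoints(np.array(X,float).reshape(-1,3),cv2.Rodrigues(R)[0],t,K,D)[0][:,0]
E
python3 - <<'E'
from h import *
for n in('side','top'):
    cv2.imwrite(f'pics/{n}0.png',snapshot(n))
    K,D,R,t=cam(n); print(n,K[0,0],-R.T@t,R[2])
    for l in('neck_axis','port','coupler','red_grip','cam_arm_left_tip','cam_arm_right_tip','marker','bench_scraper'):
        print(l,[(round(d['conf'],2),np.round(d['at']).tolist()) for d in pinpoint(n,l)[:4]])
print(sense())
E
```

```text
pics
side 539.0580242076987 [156.67527508 827.75412952 608.11534711] [ 0.36905729 -0.81850948 -0.44027145]
neck_axis [(0.96, [302.0, 218.0]), (0.8, [349.0, 247.0])]
port [(0.96, [349.0, 282.0]), (0.68, [297.0, 329.0]), (0.55, [302.0, 246.0])]
coupler [(0.57, [298.0, 330.0])]
red_grip [(0.93, [296.0, 307.0])]
cam_arm_left_tip [(0.47, [297.0, 330.0])]
cam_arm_right_tip []
marker [(0.67, [405.0, 235.0])]
bench_scraper [(0.64, [400.0, 265.0])]
top 536.6824165964254 [ 479.38897051 -138.78414377 1139.55771412] [ 8.17893998e-02 -5.67657926e-04 -9.96649473e-01]
neck_axis [(0.74, [386.0, 178.0]), (0.67, [321.0, 259.0]), (0.62, [162.0, 196.0])]
port [(0.82, [170.0, 200.0]), (0.79, [319.0, 261.0]), (0.73, [384.0, 185.0])]
coupler [(0.87, [218.0, 256.0])]
red_grip [(0.83, [213.0, 255.0]), (0.57, [454.0, 284.0]), (0.45, [326.0, 260.0])]
cam_arm_left_tip [(0.54, [191.0, 270.0])]
cam_arm_right_tip [(0.61, [241.0, 242.0])]
marker [(0.69, [455.0, 282.0])]
bench_scraper [(0.76, [383.0, 298.0])]
{'time': 0.9, 'joint_pos': array([-7.96065438e+01,  7.47096994e+00,  8.52678758e+01,  4.40246564e-04,
        8.72610140e+01, -4.89350475e+00]), 'qd': array([-0.02606994,  0.07913833,  0.01167221,  0.03536757,  0.07151182,
        0.06176296]), 'joint_efforts': array([ 1.08955014e-04, -5.69313776e+01, -5.00871420e+01, -3.89572551e-04,
        1.12362566e-03, -3.44091586e-05]), 'tool_pos': array([ 158.21320754, -578.77084062,  197.69354196]), 'tcp_rot': array([ 1.79999823e+02, -4.26176486e-04,  1.52869399e+01]), 'ft_force': array([ 0.28809315, -0.12136375, -0.20937188]), 'wrist_torque': array([0.01329083, 0.01179967, 0.0280872 ]), 'grip_force': 0.0, 'finger_gap': 85.36635298220509}
```

View pics/side0.png

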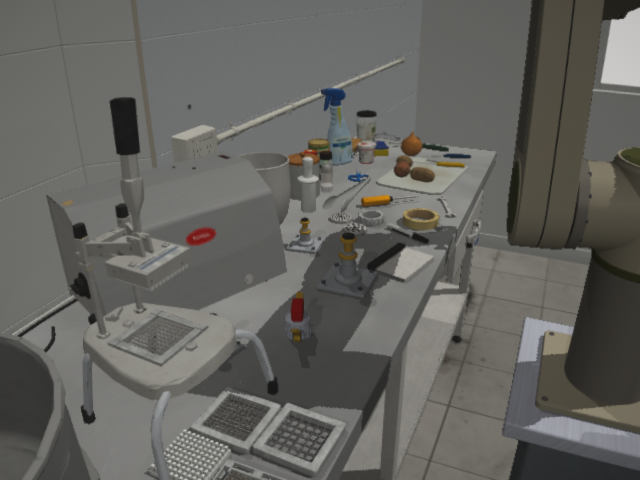

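View pics/top0.png

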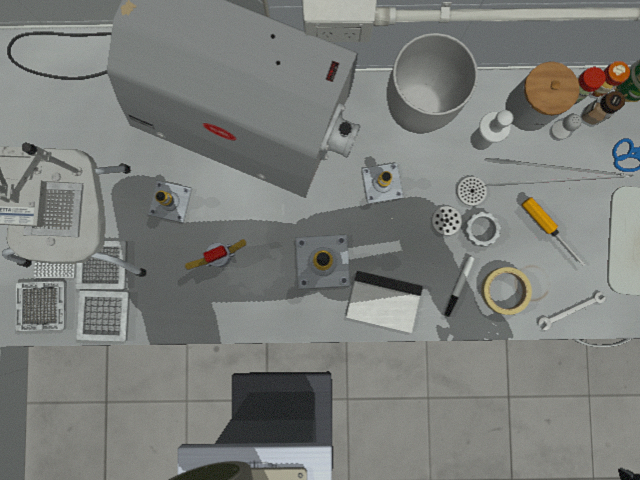

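The top view looks down with +x up and +y left. The largest port is at about (321,260) top and (349,247) side. The cap with the red bar is at (215,255) top and (297,310) side. Smaller ports sit at (165,198) and (385,180) in the top view.

Run:
```python
from h import *
g,e=tri([('side',[296,307]),('top',[213,255])]); print('grip',g,e)
n,e=tri([('side',[349,247]),('top',[321,259])]); print('neck',n,e)
p,e=tri([('side',[349,282]),('top',[319,261])]); print('port',p,e)
# red bar blob in top
im=cv2.imread('pics/top0.png').astype(int); b,gg,r=im[...,0],im[...,1],im[...,2]
m=((r>90)&(r>2*gg)&(r>2*b)).astype(np.uint8); m[:,:190]=0;m[:235]=0;m[:,250:]=0;m[280:]=0
ys,xs=np.nonzero(m); rc=cv2.minAreaRect(np.c_[xs,ys].astype(np.float32)); print(rc,len(xs))
print('bar top ctr',onz('top',rc[0],67))
B=cv2.boxPoints(rc); print([onz('top',q,67)[:2].round(1).tolist() for q in B])
L=onz('top',[191,270],49);R=onz('top',[241,242],49);d=L-R;print('tips',L,R,np.linalg.norm(d),'yaw y-axis',np.degrees(np.arctan2(d[1],d[0])))
# lip circles / foot mask
mm=masks_of('top','port')
for q in mm[:4]: 
    ys,xs=np.nonzero(q['pixels']); rc=cv2.minAreaRect(np.c_[xs,ys].astype(np.float32)); print(q['conf'],rc,onz('top',rc[0],5))
im=cv2.imread('pics/top0.png'); a=im[225:300,165:365]; cv2.imwrite('pics/c1.png',cv2.resize(a,None,fx=4,fy=4,interpolation=cv2.INTER_CUBIC))
```

```text
grip [546.94623201  73.00573699  60.0926644 ] [np.float64(1.3305641442264766), np.float64(1.3305641442265395)]
neck [ 530.76133534 -145.62793302   88.11653298] [np.float64(2.397982617808599), np.float64(2.3979826178085553)]
port [ 529.61230202 -142.2664174     2.99452361] [np.float64(3.7848764410031457), np.float64(3.7848764410032945)]
((213.83621215820312, 253.28448486328125), (9.322757720947266, 20.746417999267578), 66.80140686035156) 194
bar top ctr [548.7088841   69.44333413  67.        ]
[[549.4, 92.2], [565.3, 54.0], [548.0, 46.7], [532.2, 84.8]]
tips [516.54141972 119.29741588  49.        ] [572.11258482  17.55322138  49.        ] 115.93116709468127 yaw y-axis 118.64271039663967
0.92 ((169.7303466796875, 200.6685333251953), (36.652103424072266, 36.95191192626953), 12.994616508483887) [666.68452376 175.8558449    5.        ]
0.76 ((321.83795166015625, 261.2448425292969), (52.380043029785156, 52.262603759765625), 86.633544921875) [ 532.48638022 -147.00384913    5.        ]
0.68 ((381.5270080566406, 182.66217041015625), (35.67457962036133, 36.00337600708008), 80.53767395019531) [ 698.88988607 -277.34134738    5.        ]
```

View pics/c1.png

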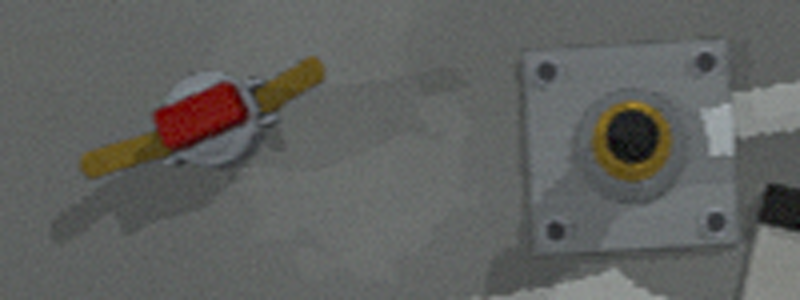

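```bash
cat >> h.py <<'E'
def go(x,y,z,yaw,cur=None):
    s=sense(); p=np.array(s['tool_pos']) if cur is None else np.array(cur[:3]); from scipy.spatial.transform import Rotation as Ro
    R=Ro.from_euler('xyz',s['tcp_rot'],degrees=True) if cur is None else Ro.from_euler('xyz',[180,0,cur[3]],degrees=True)
    T=Ro.from_euler('xyz',[180,0,yaw],degrees=True)
    print('dp',(R.inv().apply(np.array([x,y,z])-p)/200).round(4).tolist(),'ang',((R.inv()*T).as_rotvec(degrees=True)/180).round(4).tolist())
E
python3 - <<'E'
from h import *
print('arms mid',onz('top',[215.9,254.1],50)); print('bar',onz('top',[165+200/4,225+117/4],67)); 
print('seal',[onz('top',[323,259],z).round(1) for z in(97,109,121)])
L=onz('top',[186.3,266.3],50);R=onz('top',[245.5,242.],50);d=L-R;print(np.degrees(np.arctan2(d[1],d[0])),np.linalg.norm(d))
go(547,71,197.7,112.5)
E
```

```text
arms mid [548.08415487  68.54297781  50.        ]
bar [546.73798822  67.11032718  67.        ]
seal [array([ 532.5, -148.7,   97. ]), array([ 531.9, -148.5,  109. ]), array([ 531.3, -148.4,  121. ])]
111.6276090598498 129.52101418407264
dp [2.7318, -2.6213, -0.0001] ang [0.0, 0.0, -0.5401]
```

Emit:
step_arm(targets=[{"dp": [0.3,-0.29,0],"angular": [0,0,-0.055],"fingers": 0},{"dp": [0.6,-0.58,0],"angular": [0,0,-0.11],"fingers": 0},{"dp": [0.9,-0.87,0],"angular": [0,0,-0.165],"fingers": 0},{"dp": [1,-1,0],"angular": [0,0,-0.22],"fingers": 0},{"dp": [1,-1,0],"angular": [0,0,-0.275],"fingers": 0},{"dp": [1,-1,0],"angular": [0,0,-0.33],"fingers": 0},{"dp": [1,-1,0],"angular": [0,0,-0.385],"fingers": 0},{"dp": [1,-1,0],"angular": [0,0,-0.44],"fingers": 0}])

```text
time: 1.95
tool_pos: [298.6, -333.0, 197.9]
tcp_rot: [180.0, 0.0, 94.8]
ft_force: [0.8, 0.1, -0.8]
finger_gap: 85.1
grip_force: 0.0
```

Run:
```python
from h import *
go(547.5,69,160,112)
```

```text
dp [1.8978, 1.4098, 0.189] ang [0.0001, 0.0001, -0.0953]
```

Emit:
step_arm(targets=[{"dp": [0.2,0.15,0],"angular": [0,0,-0.03],"fingers": 0},{"dp": [0.4,0.3,0],"angular": [0,0,-0.06],"fingers": 0},{"dp": [0.6,0.45,0],"angular": [0,0,-0.0953],"fingers": 0},{"dp": [0.8,0.6,0],"angular": [0,0,-0.0953],"fingers": 0},{"dp": [1,0.75,0],"angular": [0,0,-0.0953],"fingers": 0},{"dp": [1,0.75,0],"angular": [0,0,-0.0953],"fingers": 0},{"dp": [1,0.75,0],"angular": [0,0,-0.0953],"fingers": 0},{"dp": [1,0.75,0],"angular": [0,0,-0.0953],"fingers": 0}])

```text
time: 2.95
tool_pos: [431.9, -122.9, 197.7]
tcp_rot: [-180.0, 0.0, 111.6]
ft_force: [-0.4, -0.3, 0.0]
finger_gap: 85.5
grip_force: 0.0
```

Run:
```python
from h import *
go(547.5,69,130,112)
```

```text
dp [0.6802, 0.8902, 0.3383] ang [-0.0, 0.0001, -0.0025]
```

Emit:
step_arm(targets=[{"dp": [0.17,0.22,0],"angular": [0,0,0],"fingers": 0},{"dp": [0.34,0.44,0],"angular": [0,0,0],"fingers": 0},{"dp": [0.51,0.66,0.1],"angular": [0,0,0],"fingers": 0},{"dp": [0.68,0.89,0.2],"angular": [0,0,0],"fingers": 0},{"dp": [0.68,0.89,0.34],"angular": [0,0,0],"fingers": 0},{"dp": [0.68,0.89,0.34],"angular": [0,0,0],"fingers": 0},{"dp": [0.68,0.89,0.34],"angular": [0,0,0],"fingers": 0},{"dp": [0.68,0.89,0.34],"angular": [0,0,0],"fingers": 0}])

```text
time: 3.95
tool_pos: [548.6, 69.1, 131.6]
tcp_rot: [179.8, 0.1, 111.5]
ft_force: [0.2, -0.8, 0.0]
finger_gap: 85.6
grip_force: 0.0
```

Run:
```python
from h import *
a=snapshot('side')[230:380,210:410]; b=snapshot('top')[200:310,140:300]
a=cv2.resize(a,(400,300),interpolation=cv2.INTER_CUBIC);b=cv2.resize(b,(400,275),interpolation=cv2.INTER_CUBIC);b=np.vstack([b,np.zeros((25,400,3),np.uint8)])
cv2.imwrite('pics/g1.png',np.hstack([a,b]))
go(547.5,69,45,112)
for z in (41,67): print(proj('side',[547.5,69,z]))
```

```text
dp [0.0002, -0.0058, 0.4312] ang [0.0007, 0.0003, -0.0024]
[[297.68446335 314.48916791]]
[[297.28394467 302.81954055]]
```

View pics/g1.png

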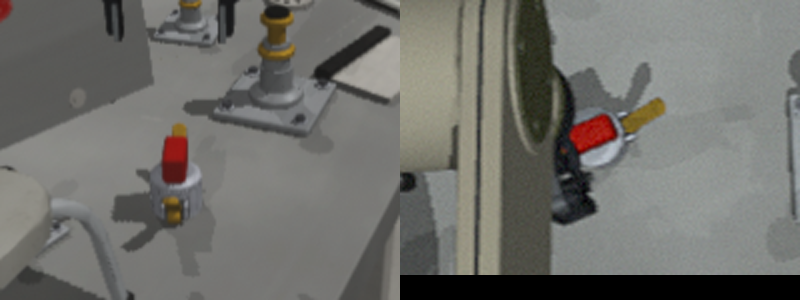

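Fingers (side, crop x 115 and 228) straddle the bar centred at crop x 175, so they are aligned. Descending.

Emit:
step_arm(targets=[{"dp": [0,-0.006,0.15],"angular": [0,0,0],"fingers": 0},{"dp": [0,-0.006,0.3],"angular": [0,0,0],"fingers": 0},{"dp": [0,-0.006,0.43],"angular": [0,0,0],"fingers": 0},{"dp": [0,-0.006,0.43],"angular": [0,0,0],"fingers": 0},{"dp": [0,-0.006,0.43],"angular": [0,0,0],"fingers": 0.3},{"dp": [0,-0.006,0.43],"angular": [0,0,0],"fingers": 0.5},{"dp": [0,-0.006,0.43],"angular": [0,0,0],"fingers": 0.7},{"dp": [0,-0.006,0.43],"angular": [0,0,0],"fingers": 1}], newtons=60)

```text
time: 5.05
tool_pos: [546.8, 69.7, 44.3]
tcp_rot: [180.0, 0.0, 111.6]
ft_force: [0.2, 0.1, 0.6]
finger_gap: 12.5
grip_force: 0.0
```

Emit:
step_arm(targets=[{"dp": [0,0,0],"fingers": 1},{"dp": [0,0,0],"fingers": 1},{"dp": [0,0,0],"fingers": 1},{"dp": [0,0,0],"fingers": 1},{"dp": [0,0,-0.02],"fingers": 1},{"dp": [0,0,-0.06],"fingers": 1},{"dp": [0,0,-0.1],"fingers": 1},{"dp": [0,0,-0.1],"fingers": 1}])

```text
validation failed for argument at $.ta...
```

Run:
```python
from h import *
s=sense();print(s['tcp_rot'],s['wrist_torque'])
go(532,-147.5,215,112)
```

```text
[1.79953288e+02 1.49801869e-02 1.11643038e+02] [-0.04250441  0.03308232  0.03733777]
dp [-0.9821, -0.4688, -0.8538] ang [0.0003, 0.0001, -0.002]
```

Run:
```python
from h import *
a=snapshot('side')[230:380,210:410]; b=snapshot('top')[200:310,140:300]
a=cv2.resize(a,(600,450),interpolation=cv2.INTER_CUBIC)
cv2.imwrite('pics/g2.png',a); s=sense(); print(s['finger_gap'],s['grip_force'],s['time'],s['ft_force'],s['tool_pos'])
```

```text
0.1538857548480977 0.0 5.15 [-0.12720401  0.0662508  -0.83887595] [546.59423366  69.64543652  43.90829175]
```

View pics/g2.png

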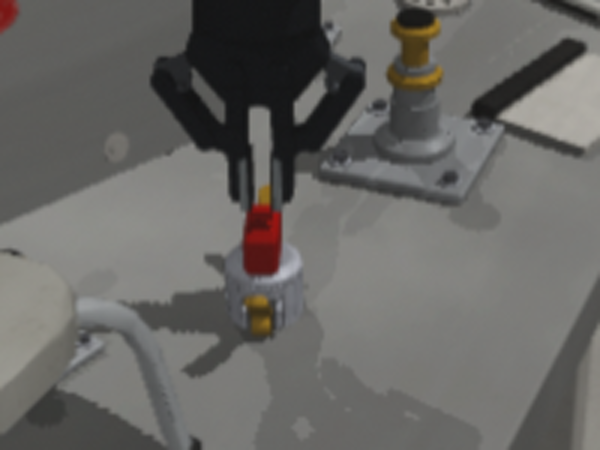

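Run:
```python
from h import *
c,s=np.cos(np.radians(21.5)),np.sin(np.radians(21.5))
for k in(1,-1): print('g1',proj('side',[548.6+k*48*c,69+k*48*s,144]),proj('top',[548.6+k*48*c,69+k*48*s,144]))
print('now tip',proj('side',[546.7,69.6,46]))
s=snapshot('side');t=snapshot('top')
a=cv2.resize(s[250:340,250:350],None,fx=4,fy=4,interpolation=cv2.INTER_CUBIC);b=cv2.resize(t[210:300,165:265],None,fx=4,fy=4,interpolation=cv2.INTER_CUBIC)
cv2.imwrite('pics/g3.png',np.hstack([a,b])); print(sense()['finger_gap'])
for n in('side','top'):
  for l in('coupler','red_grip'): print(n,l,[(round(d['conf'],2),np.round(d['at']).tolist()) for d in pinpoint(n,l)[:3]])
```

```text
g1 [[269.01801626 266.07295266]] [[196.67466694 227.04681821]]
g1 [[322.14756702 266.78453675]] [[215.47764472 274.69988647]]
now tip [[297.84911968 312.52238426]]
0.04277391240956843
side coupler []
side red_grip [(0.56, [295.0, 309.0])]
top coupler [(0.66, [218.0, 254.0])]
top red_grip [(0.71, [213.0, 254.0]), (0.18, [322.0, 260.0])]
```

View pics/g3.png

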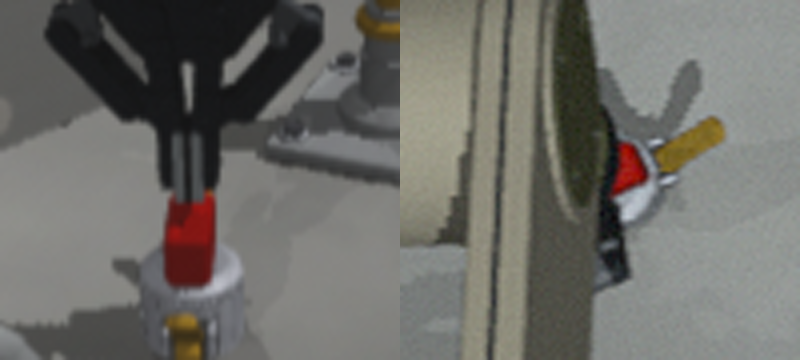

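Shut tips show at about row 301 against the expected 312, so they are above the bar: the true tips are roughly 25 mm higher than the reading. I'll confirm by touch.

Emit:
step_arm(targets=[{"dp": [0,0,0.004],"angular": [0,0,0],"fingers": 1},{"dp": [0,0,0.008],"angular": [0,0,0],"fingers": 1},{"dp": [0,0,0.012],"angular": [0,0,0],"fingers": 1},{"dp": [0,0,0.015],"angular": [0,0,0],"fingers": 1},{"dp": [0,0,0.015],"angular": [0,0,0],"fingers": 1},{"dp": [0,0,0.015],"angular": [0,0,0],"fingers": 1},{"dp": [0,0,0.015],"angular": [0,0,0],"fingers": 1},{"dp": [0,0,0.015],"angular": [0,0,0],"fingers": 1}])

```text
time: 6.45
tool_pos: [546.5, 69.6, 40.7]
tcp_rot: [180.0, -0.0, 111.6]
ft_force: [-0.6, -0.5, -0.4]
finger_gap: -0.0
grip_force: 0.0
```

```bash
python3 -c "
from h import *
s=sense();print(s['tool_pos'],s['ft_force'],s['joint_pos'],s['tcp_rot'])"
```

```text
[546.51917508  69.62451147  40.74743089] [-0.56944854 -0.45044223 -0.41237504] [ 1.92610436e+00  7.54025977e+00  1.02196148e+02  2.50186819e-03
  7.02597189e+01 -1.97111292e+01] [ 1.79995559e+02 -9.10554332e-04  1.11636389e+02]
```

Emit:
step_arm(targets=[{"dp": [0,0,0.004],"angular": [0,0,0],"fingers": 1},{"dp": [0,0,0.008],"angular": [0,0,0],"fingers": 1},{"dp": [0,0,0.012],"angular": [0,0,0],"fingers": 1},{"dp": [0,0,0.016],"angular": [0,0,0],"fingers": 1},{"dp": [0,0,0.02],"angular": [0,0,0],"fingers": 1},{"dp": [0,0,0.02],"angular": [0,0,0],"fingers": 1},{"dp": [0,0,0.02],"angular": [0,0,0],"fingers": 1},{"dp": [0,0,0.02],"angular": [0,0,0],"fingers": 1}])

```text
time: 7.45
tool_pos: [546.5, 69.6, 36.8]
tcp_rot: [180.0, 0.0, 111.6]
ft_force: [-0.3, -0.7, 0.4]
finger_gap: 0.1
grip_force: 0.0
```

Run:
```python
from h import *
s=snapshot('side');t=snapshot('top')
a=cv2.resize(s[260:330,260:340],None,fx=5,fy=5,interpolation=cv2.INTER_CUBIC);b=cv2.resize(t[215:285,180:260],None,fx=5,fy=5,interpolation=cv2.INTER_CUBIC)
cv2.imwrite('pics/g4.png',np.hstack([a,b]))
```

```text
(no output)
```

View pics/g4.png

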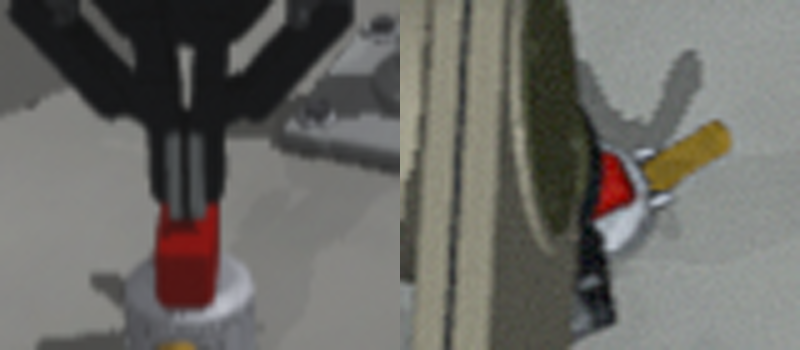

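Emit:
step_arm(targets=[{"dp": [0,0,0.003],"angular": [0,0,0],"fingers": 1},{"dp": [0,0,0.006],"angular": [0,0,0],"fingers": 1},{"dp": [0,0,0.009],"angular": [0,0,0],"fingers": 1},{"dp": [0,0,0.012],"angular": [0,0,0],"fingers": 1},{"dp": [0,0,0.012],"angular": [0,0,0],"fingers": 1},{"dp": [0,0,0.012],"angular": [0,0,0],"fingers": 1},{"dp": [0,0,0.012],"angular": [0,0,0],"fingers": 1},{"dp": [0,0,0.012],"angular": [0,0,0],"fingers": 1}])

```text
time: 8.55
tool_pos: [546.5, 69.6, 34.3]
tcp_rot: [180.0, 0.0, 111.6]
ft_force: [-0.1, 0.1, 0.4]
finger_gap: -0.1
grip_force: 0.0
```

Emit:
step_arm(targets=[{"dp": [0,0,0.003],"angular": [0,0,0],"fingers": 1},{"dp": [0,0,0.006],"angular": [0,0,0],"fingers": 1},{"dp": [0,0,0.009],"angular": [0,0,0],"fingers": 1},{"dp": [0,0,0.012],"angular": [0,0,0],"fingers": 1},{"dp": [0,0,0.012],"angular": [0,0,0],"fingers": 1},{"dp": [0,0,0.012],"angular": [0,0,0],"fingers": 1},{"dp": [0,0,0.012],"angular": [0,0,0],"fingers": 1},{"dp": [0,0,0.012],"angular": [0,0,0],"fingers": 1}])

```text
time: 9.55
tool_pos: [547.1, 69.6, 33.5]
tcp_rot: [179.9, 0.0, 111.6]
ft_force: [-4.9, -0.1, 11.2]
finger_gap: -0.0
grip_force: 6.3
```

Contact at a reading of about 33.8 for the bar top (67 mm), so the true tip height is the reading plus 33. Back off, open, descend and grip.

Emit:
step_arm(targets=[{"dp": [0,0,-0.05],"angular": [0,0,0],"fingers": 1},{"dp": [0,0,-0.1],"angular": [0,0,0],"fingers": 0.5},{"dp": [0,0,-0.1],"angular": [0,0,0],"fingers": 0},{"dp": [0,0,-0.1],"angular": [0,0,0],"fingers": 0},{"dp": [0,0,-0.1],"angular": [0,0,0],"fingers": 0},{"dp": [0,0,-0.1],"angular": [0,0,0],"fingers": 0},{"dp": [0,0,-0.1],"angular": [0,0,0],"fingers": 0},{"dp": [0,0,-0.1],"angular": [0,0,0],"fingers": 0}])

```text
time: 10.55
tool_pos: [546.4, 69.6, 51.8]
tcp_rot: [-180.0, -0.0, 111.6]
ft_force: [-0.1, 0.2, -0.1]
finger_gap: 85.2
grip_force: 0.0
```

Emit:
step_arm(targets=[{"dp": [0,0,0.06],"angular": [0,0,0],"fingers": 0},{"dp": [0,0,0.12],"angular": [0,0,0],"fingers": 0},{"dp": [0,0,0.17],"angular": [0,0,0],"fingers": 0},{"dp": [0,0,0.195],"angular": [0,0,0],"fingers": 0.2},{"dp": [0,0,0.195],"angular": [0,0,0],"fingers": 0.5},{"dp": [0,0,0.195],"angular": [0,0,0],"fingers": 0.7},{"dp": [0,0,0.195],"angular": [0,0,0],"fingers": 1},{"dp": [0,0,0.195],"angular": [0,0,0],"fingers": 1}], newtons=60)

```text
time: 11.55
tool_pos: [547.1, 69.6, 13.6]
tcp_rot: [179.9, 0.0, 111.6]
ft_force: [0.5, 0.1, 3.0]
finger_gap: 20.6
grip_force: 59.6
```

Emit:
step_arm(targets=[{"dp": [0,0,0],"angular": [0,0,0],"fingers": 1},{"dp": [0,0,0],"angular": [0,0,0],"fingers": 1},{"dp": [0,0,0],"angular": [0,0,0],"fingers": 1},{"dp": [0,0,0],"angular": [0,0,0],"fingers": 1},{"dp": [0,0,-0.03],"angular": [0,0,0],"fingers": 1},{"dp": [0,0,-0.08],"angular": [0,0,0],"fingers": 1},{"dp": [0,0,-0.12],"angular": [0,0,0],"fingers": 1},{"dp": [0,0,-0.12],"angular": [0,0,0],"fingers": 1}])

```text
time: 12.55
tool_pos: [547.3, 69.6, 38.0]
tcp_rot: [179.9, 0.0, 111.6]
ft_force: [0.4, 0.3, -4.4]
finger_gap: 20.8
grip_force: 59.0
```

Run:
```python
from h import *
s=sense();print(s['tcp_rot'],s['wrist_torque'],s['ft_force'],s['grip_force'],s['finger_gap'])
go(532,-147.5,190,112)
```

```text
[1.79904067e+02 3.42048677e-02 1.11639740e+02] [ 0.01571268 -0.06181613 -0.00774881] [ 0.42982383  0.30605759 -4.35847963] 58.97852182388306 20.79950110351307
dp [-0.9815, -0.4701, -0.7603] ang [0.0005, 0.0002, -0.002]
```

Emit:
step_arm(targets=[{"dp": [0,0,-0.15],"angular": [0,0,0],"fingers": 1},{"dp": [0,0,-0.35],"angular": [0,0,0],"fingers": 1},{"dp": [0,0,-0.55],"angular": [0,0,0],"fingers": 1},{"dp": [-0.2,-0.09,-0.63],"angular": [0,0,0],"fingers": 1},{"dp": [-0.4,-0.18,-0.63],"angular": [0,0,0],"fingers": 1},{"dp": [-0.6,-0.28,-0.63],"angular": [0,0,0],"fingers": 1},{"dp": [-0.8,-0.38,-0.63],"angular": [0,0,0],"fingers": 1},{"dp": [-0.92,-0.44,-0.63],"angular": [0,0,0],"fingers": 1}])

```text
time: 13.55
tool_pos: [531.9, -135.9, 162.5]
tcp_rot: [-180.0, 0.0, 111.6]
ft_force: [1.0, 0.5, -3.8]
finger_gap: 20.4
grip_force: 59.5
```

Run:
```python
from h import *
go(531.8,-147.5,152,112)
```

```text
dp [-0.0537, -0.0217, 0.0527] ang [-0.0002, 0.0, -0.0025]
```

Emit:
step_arm(targets=[{"dp": [-0.03,-0.01,0],"angular": [0,0,0],"fingers": 1},{"dp": [-0.054,-0.022,0.03],"angular": [0,0,0],"fingers": 1},{"dp": [-0.054,-0.022,0.053],"angular": [0,0,0],"fingers": 1},{"dp": [-0.054,-0.022,0.053],"angular": [0,0,0],"fingers": 1},{"dp": [-0.054,-0.022,0.053],"angular": [0,0,0],"fingers": 1},{"dp": [-0.054,-0.022,0.053],"angular": [0,0,0],"fingers": 1},{"dp": [-0.054,-0.022,0.053],"angular": [0,0,0],"fingers": 1},{"dp": [-0.054,-0.022,0.053],"angular": [0,0,0],"fingers": 1}])

```text
time: 14.55
tool_pos: [532.5, -145.5, 152.4]
tcp_rot: [180.0, 0.0, 111.6]
ft_force: [0.2, 0.4, -4.0]
finger_gap: 20.8
grip_force: 59.5
```

Run:
```python
from h import *
s=snapshot('side');t=snapshot('top'); st=sense(); print(st['tool_pos'],st['ft_force'])
P=st['tool_pos']; z=P[2]-13.6
X=[P[0],P[1]]
print('exp rim,top,bar side',proj('side',[X+[z],X+[z+41],X+[z+53]]).round(1).tolist(),'neck92',proj('side',X+[92]))
for n in('side','top'):
  for l in('coupler','red_grip','neck_axis','cam_arm_left_tip','cam_arm_right_tip'): print(n,l,[(round(d['conf'],2),np.round(d['at'],1).tolist()) for d in pinpoint(n,l)[:3]])
a=cv2.resize(s[150:300,290:410],None,fx=4,fy=4,interpolation=cv2.INTER_CUBIC)
cv2.imwrite('pics/p1.png',a)
```

```text
[ 532.45336614 -145.55286174  152.34130499] [-0.02207525 -0.16160602 -3.00312679]
exp rim,top,bar side [[347.4, 225.4], [347.7, 207.5], [347.8, 202.2]] neck92 [[347.17149423 245.19190579]]
side coupler [(0.67, [348.6, 222.1])]
side red_grip [(0.86, [343.1, 202.4])]
side neck_axis [(0.81, [348.1, 248.3]), (0.58, [303.1, 217.6])]
side cam_arm_left_tip [(0.63, [347.5, 222.6]), (0.46, [347.9, 216.6])]
side cam_arm_right_tip [(0.42, [400.2, 263.9])]
top coupler []
top red_grip []
top neck_axis [(0.87, [160.5, 193.8]), (0.76, [384.9, 181.9])]
top cam_arm_left_tip [(0.43, [289.9, 272.2])]
top cam_arm_right_tip []
```

View pics/p1.png

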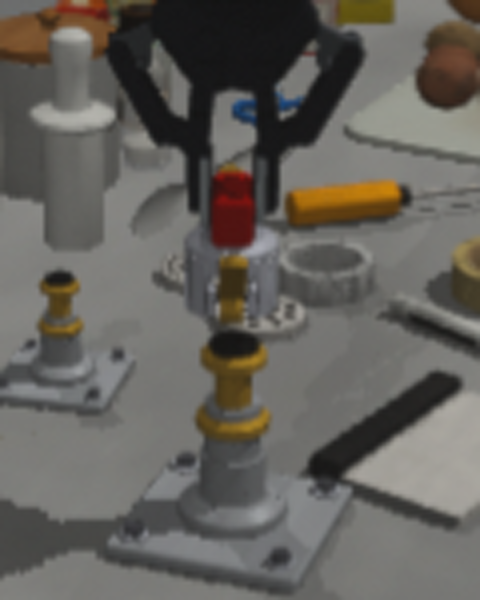

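Side view: cap centred at crop x≈233 above the neck at ≈235, seal top near row 236 (z≈112). Correct by 2 mm and lower to just above it.

Emit:
step_arm(targets=[{"dp": [-0.009,-0.006,0],"angular": [0,0,0],"fingers": 1},{"dp": [-0.009,-0.006,0.02],"angular": [0,0,0],"fingers": 1},{"dp": [-0.009,-0.006,0.04],"angular": [0,0,0],"fingers": 1},{"dp": [-0.009,-0.006,0.06],"angular": [0,0,0],"fingers": 1},{"dp": [-0.009,-0.006,0.08],"angular": [0,0,0],"fingers": 1},{"dp": [-0.009,-0.006,0.09],"angular": [0,0,0],"fingers": 1},{"dp": [-0.009,-0.006,0.09],"angular": [0,0,0],"fingers": 1},{"dp": [-0.009,-0.006,0.09],"angular": [0,0,0],"fingers": 1}])

```text
time: 16.15
tool_pos: [532.1, -147.7, 134.5]
tcp_rot: [180.0, 0.0, 111.6]
ft_force: [0.6, 0.6, -3.2]
finger_gap: 20.7
grip_force: 59.5
```

Emit:
step_arm(targets=[{"dp": [0,0,0.005],"angular": [0,0,0],"fingers": 1},{"dp": [0,0,0.01],"angular": [0,0,0],"fingers": 1},{"dp": [0,0,0.015],"angular": [0,0,0],"fingers": 1},{"dp": [0,0,0.02],"angular": [0,0,0],"fingers": 1},{"dp": [0,0,0.025],"angular": [0,0,0],"fingers": 1},{"dp": [0,0,0.03],"angular": [0,0,0],"fingers": 1},{"dp": [0,0,0.03],"angular": [0,0,0],"fingers": 1},{"dp": [0,0,0.03],"angular": [0,0,0],"fingers": 1}])

```text
time: 17.15
tool_pos: [532.0, -147.7, 128.3]
tcp_rot: [180.0, 0.0, 111.6]
ft_force: [0.3, -0.4, -3.9]
finger_gap: 20.8
grip_force: 59.5
```

Emit:
step_arm(targets=[{"dp": [0,0,0.003],"angular": [0,0,0],"fingers": 1},{"dp": [0,0,0.006],"angular": [0,0,0],"fingers": 1},{"dp": [0,0,0.009],"angular": [0,0,0],"fingers": 1},{"dp": [0,0,0.012],"angular": [0,0,0],"fingers": 1},{"dp": [0,0,0.015],"angular": [0,0,0],"fingers": 1},{"dp": [0,0,0.015],"angular": [0,0,0],"fingers": 1},{"dp": [0,0,0.015],"angular": [0,0,0],"fingers": 1},{"dp": [0,0,0.015],"angular": [0,0,0],"fingers": 1}])

```text
time: 18.15
tool_pos: [532.0, -147.6, 125.3]
tcp_rot: [180.0, 0.0, 111.6]
ft_force: [-0.2, 0.2, -2.6]
finger_gap: 20.8
grip_force: 59.5
```

Emit:
step_arm(targets=[{"dp": [0,0,0.003],"angular": [0,0,0],"fingers": 1},{"dp": [0,0,0.006],"angular": [0,0,0],"fingers": 1},{"dp": [0,0,0.009],"angular": [0,0,0],"fingers": 1},{"dp": [0,0,0.012],"angular": [0,0,0],"fingers": 1},{"dp": [0,0,0.015],"angular": [0,0,0],"fingers": 1},{"dp": [0,0,0.015],"angular": [0,0,0],"fingers": 1},{"dp": [0,0,0.015],"angular": [0,0,0],"fingers": 1},{"dp": [0,0,0.015],"angular": [0,0,0],"fingers": 1}])

```text
time: 19.15
tool_pos: [532.0, -147.6, 122.3]
tcp_rot: [-180.0, -0.0, 111.6]
ft_force: [-0.1, -0.4, -3.6]
finger_gap: 20.7
grip_force: 59.5
```

Emit:
step_arm(targets=[{"dp": [0,0,0.003],"angular": [0,0,0],"fingers": 1},{"dp": [0,0,0.006],"angular": [0,0,0],"fingers": 1},{"dp": [0,0,0.009],"angular": [0,0,0],"fingers": 1},{"dp": [0,0,0.012],"angular": [0,0,0],"fingers": 1},{"dp": [0,0,0.015],"angular": [0,0,0],"fingers": 1},{"dp": [0,0,0.015],"angular": [0,0,0],"fingers": 1},{"dp": [0,0,0.015],"angular": [0,0,0],"fingers": 1},{"dp": [0,0,0.015],"angular": [0,0,0],"fingers": 1}])

```text
time: 20.15
tool_pos: [532.0, -147.7, 119.3]
tcp_rot: [180.0, 0.0, 111.6]
ft_force: [0.1, 0.6, -3.3]
finger_gap: 20.4
grip_force: 59.5
```

Emit:
step_arm(targets=[{"dp": [0,0,0.003],"angular": [0,0,0],"fingers": 1},{"dp": [0,0,0.006],"angular": [0,0,0],"fingers": 1},{"dp": [0,0,0.009],"angular": [0,0,0],"fingers": 1},{"dp": [0,0,0.012],"angular": [0,0,0],"fingers": 1},{"dp": [0,0,0.015],"angular": [0,0,0],"fingers": 1},{"dp": [0,0,0.0175],"angular": [0,0,0],"fingers": 1},{"dp": [0,0,0.0175],"angular": [0,0,0],"fingers": 1},{"dp": [0,0,0.0175],"angular": [0,0,0],"fingers": 1}])

```text
time: 21.15
tool_pos: [532.0, -147.6, 115.8]
tcp_rot: [180.0, -0.0, 111.6]
ft_force: [0.1, -0.6, -4.0]
finger_gap: 20.8
grip_force: 59.5
```

Run:
```python
from h import *
s=snapshot('side'); print(sense()['ft_force'],sense()['wrist_torque'])
a=cv2.resize(s[180:280,300:400],None,fx=6,fy=6,interpolation=cv2.INTER_CUBIC)
cv2.imwrite('pics/p2.png',a)
```

```text
[ 0.36611205  0.55210259 -3.91301073] [-0.02766444 -0.00254889 -0.02363799]
```

View pics/p2.png

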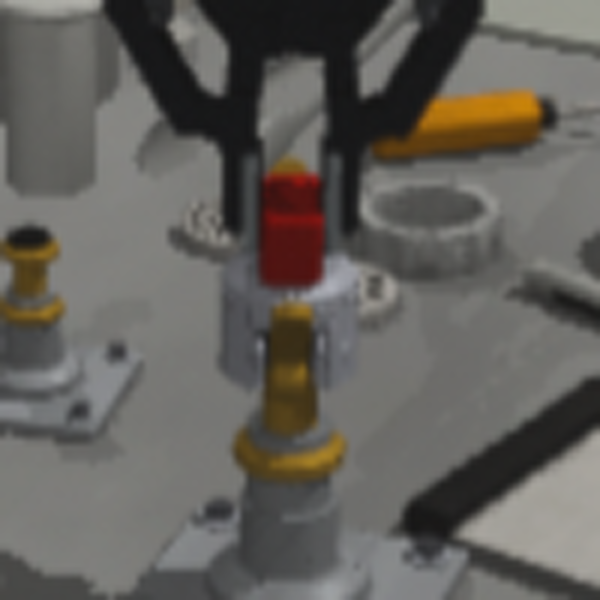

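Side view: the rim (crop y≈395) now encloses the lip and the cap is centred (289 vs 290) on the neck. Continuing by feel.

Emit:
step_arm(targets=[{"dp": [0,0,0.003],"angular": [0,0,0],"fingers": 1},{"dp": [0,0,0.006],"angular": [0,0,0],"fingers": 1},{"dp": [0,0,0.009],"angular": [0,0,0],"fingers": 1},{"dp": [0,0,0.012],"angular": [0,0,0],"fingers": 1},{"dp": [0,0,0.015],"angular": [0,0,0],"fingers": 1},{"dp": [0,0,0.0175],"angular": [0,0,0],"fingers": 1},{"dp": [0,0,0.0175],"angular": [0,0,0],"fingers": 1},{"dp": [0,0,0.0175],"angular": [0,0,0],"fingers": 1}])

```text
time: 22.2
tool_pos: [532.0, -147.6, 112.3]
tcp_rot: [180.0, 0.0, 111.6]
ft_force: [-0.6, 0.3, -2.9]
finger_gap: 20.8
grip_force: 59.5
```

Emit:
step_arm(targets=[{"dp": [0,0,0.003],"angular": [0,0,0],"fingers": 1},{"dp": [0,0,0.006],"angular": [0,0,0],"fingers": 1},{"dp": [0,0,0.009],"angular": [0,0,0],"fingers": 1},{"dp": [0,0,0.012],"angular": [0,0,0],"fingers": 1},{"dp": [0,0,0.015],"angular": [0,0,0],"fingers": 1},{"dp": [0,0,0.0175],"angular": [0,0,0],"fingers": 1},{"dp": [0,0,0.0175],"angular": [0,0,0],"fingers": 1},{"dp": [0,0,0.0175],"angular": [0,0,0],"fingers": 1}])

```text
time: 23.2
tool_pos: [532.0, -147.6, 108.8]
tcp_rot: [180.0, 0.0, 111.6]
ft_force: [-0.2, 0.2, -4.0]
finger_gap: 20.9
grip_force: 59.5
```

Emit:
step_arm(targets=[{"dp": [0,0,0.005],"angular": [0,0,0],"fingers": 1},{"dp": [0,0,0.01],"angular": [0,0,0],"fingers": 1},{"dp": [0,0,0.015],"angular": [0,0,0],"fingers": 1},{"dp": [0,0,0.02],"angular": [0,0,0],"fingers": 1},{"dp": [0,0,0.025],"angular": [0,0,0],"fingers": 1},{"dp": [0,0,0.03],"angular": [0,0,0],"fingers": 1},{"dp": [0,0,0.03],"angular": [0,0,0],"fingers": 1},{"dp": [0,0,0.03],"angular": [0,0,0],"fingers": 1}])

```text
time: 24.2
tool_pos: [532.0, -147.7, 102.8]
tcp_rot: [180.0, 0.0, 111.6]
ft_force: [0.3, -0.5, -3.3]
finger_gap: 20.3
grip_force: 59.5
```

Emit:
step_arm(targets=[{"dp": [0,0,0.004],"angular": [0,0,0],"fingers": 1},{"dp": [0,0,0.008],"angular": [0,0,0],"fingers": 1},{"dp": [0,0,0.012],"angular": [0,0,0],"fingers": 1},{"dp": [0,0,0.016],"angular": [0,0,0],"fingers": 1},{"dp": [0,0,0.02],"angular": [0,0,0],"fingers": 1},{"dp": [0,0,0.02],"angular": [0,0,0],"fingers": 1},{"dp": [0,0,0.02],"angular": [0,0,0],"fingers": 1},{"dp": [0,0,0.02],"angular": [0,0,0],"fingers": 1}])

```text
time: 25.2
tool_pos: [532.0, -147.6, 98.8]
tcp_rot: [180.0, 0.0, 111.6]
ft_force: [-0.5, -0.5, -4.2]
finger_gap: 20.6
grip_force: 59.5
```

Emit:
step_arm(targets=[{"dp": [0,0,0.004],"angular": [0,0,0],"fingers": 1},{"dp": [0,0,0.008],"angular": [0,0,0],"fingers": 1},{"dp": [0,0,0.012],"angular": [0,0,0],"fingers": 1},{"dp": [0,0,0.016],"angular": [0,0,0],"fingers": 1},{"dp": [0,0,0.02],"angular": [0,0,0],"fingers": 1},{"dp": [0,0,0.02],"angular": [0,0,0],"fingers": 1},{"dp": [0,0,0.02],"angular": [0,0,0],"fingers": 1},{"dp": [0,0,0.02],"angular": [0,0,0],"fingers": 1}])

```text
time: 26.2
tool_pos: [532.3, -147.8, 95.9]
tcp_rot: [180.0, 0.0, 111.6]
ft_force: [-4.4, 1.7, 8.5]
finger_gap: 20.5
grip_force: 61.0
```

Contact on the seal: about 8.5 N of push plus the cap's weight, ~12 N on the seal. Hold for a second, then release.

Emit:
step_arm(targets=[{"dp": [0,0,0],"angular": [0,0,0],"fingers": 1},{"dp": [0,0,0],"angular": [0,0,0],"fingers": 1},{"dp": [0,0,0],"angular": [0,0,0],"fingers": 1},{"dp": [0,0,0],"angular": [0,0,0],"fingers": 1},{"dp": [0,0,0],"angular": [0,0,0],"fingers": 1},{"dp": [0,0,0],"angular": [0,0,0],"fingers": 1},{"dp": [0,0,0],"angular": [0,0,0],"fingers": 1},{"dp": [0,0,0],"angular": [0,0,0],"fingers": 1}])

```text
time: 27.2
tool_pos: [532.3, -147.8, 95.9]
tcp_rot: [180.0, 0.0, 111.6]
ft_force: [-3.7, 1.5, 7.8]
finger_gap: 20.6
grip_force: 61.0
```

Emit:
step_arm(targets=[{"dp": [0,0,-0.003],"angular": [0,0,0],"fingers": 0.5},{"dp": [0,0,-0.004],"angular": [0,0,0],"fingers": 0},{"dp": [0,0,-0.004],"angular": [0,0,0],"fingers": 0},{"dp": [0,0,-0.004],"angular": [0,0,0],"fingers": 0},{"dp": [0,0,-0.06],"angular": [0,0,0],"fingers": 0},{"dp": [0,0,-0.14],"angular": [0,0,0],"fingers": 0},{"dp": [0,0,-0.2],"angular": [0,0,0.05],"fingers": 0},{"dp": [0,0,-0.2],"angular": [0,0,0.1],"fingers": 0}])

```text
time: 28.2
tool_pos: [533.6, -148.2, 138.0]
tcp_rot: [179.8, 0.1, 93.3]
ft_force: [-0.5, 0.0, 0.6]
finger_gap: 85.4
grip_force: 0.0
```

Emit:
step_arm(targets=[{"dp": [0,0,0],"angular": [0,0,0.055],"fingers": 0},{"dp": [0,0,0],"angular": [0,0,0.11],"fingers": 0},{"dp": [0,0,0],"angular": [0,0,0.165],"fingers": 0},{"dp": [0,0,0],"angular": [0,0,0.22],"fingers": 0},{"dp": [0,0,0],"angular": [0,0,0.275],"fingers": 0},{"dp": [0,0,0],"angular": [0,0,0.33],"fingers": 0},{"dp": [0,0,0],"angular": [0,0,0.385],"fingers": 0},{"dp": [0,0,0],"angular": [0,0,0.4],"fingers": 0}])

```text
time: 29.2
tool_pos: [532.6, -147.9, 136.5]
tcp_rot: [179.9, -0.1, 21.4]
ft_force: [-0.6, 0.5, 0.7]
finger_gap: 85.3
grip_force: 0.0
```

Run:
```python
from h import *
go(532,-147.7,120,21.6); print(sense()['time'],sense()['ft_force'])
s=snapshot('side')
for l in('coupler','red_grip','cam_arm_left_tip','cam_arm_right_tip'): print(l,[(round(d['conf'],2),np.round(d['at'],1).tolist()) for d in pinpoint('side',l)[:3]])
print(proj('side',[[532,-147.7,82],[532,-147.7,135]]))
```

```text
dp [-0.0027, -0.0021, 0.0824] ang [0.0004, -0.0004, -0.0009]
29.2 [-0.58783057  0.51095834  0.66270908]
coupler [(0.68, [347.6, 246.2])]
red_grip [(0.67, [344.8, 228.1])]
cam_arm_left_tip [(0.7, [407.4, 236.7]), (0.44, [348.1, 239.0])]
cam_arm_right_tip []
[[347.67035694 248.95677624]
 [347.99284236 226.68267638]]
```

Emit:
step_arm(targets=[{"dp": [-0.003,-0.002,0.08],"angular": [0,0,0],"fingers": 0},{"dp": [-0.003,-0.002,0.16],"angular": [0,0,0],"fingers": 0},{"dp": [-0.003,-0.002,0.2],"angular": [0,0,0],"fingers": 0},{"dp": [-0.003,-0.002,0.22],"angular": [0,0,0],"fingers": 0},{"dp": [-0.003,-0.002,0.235],"angular": [0,0,0],"fingers": 0},{"dp": [-0.003,-0.002,0.25],"angular": [0,0,0],"fingers": 0},{"dp": [-0.003,-0.002,0.265],"angular": [0,0,0],"fingers": 0},{"dp": [-0.003,-0.002,0.28],"angular": [0,0,0],"fingers": 0}])

```text
time: 30.45
tool_pos: [531.4, -147.6, 78.8]
tcp_rot: [180.0, -0.0, 21.6]
ft_force: [-0.9, 0.1, 0.7]
finger_gap: 85.5
grip_force: 0.4
```

Emit:
step_arm(targets=[{"dp": [0,0,0.01],"angular": [0,0,0],"fingers": 0},{"dp": [0,0,0.02],"angular": [0,0,0],"fingers": 0},{"dp": [0,0,0.03],"angular": [0,0,0],"fingers": 0},{"dp": [0,0,0.04],"angular": [0,0,0],"fingers": 0},{"dp": [0,0,0.05],"angular": [0,0,0],"fingers": 0},{"dp": [0,0,0.06],"angular": [0,0,0],"fingers": 0},{"dp": [0,0,0.07],"angular": [0,0,0],"fingers": 0},{"dp": [0,0,0.08],"angular": [0,0,0],"fingers": 0}])

```text
time: 31.45
tool_pos: [531.7, -147.6, 63.1]
tcp_rot: [180.0, -0.0, 21.6]
ft_force: [-0.4, 0.0, 5.8]
finger_gap: 85.6
grip_force: 2.4
```

Run:
```python
from h import *
s=sense(); print(s['ft_force'],s['wrist_torque'],s['tool_pos'])
snapshot('side');snapshot('top')
for n in('side','top'):
 for l in('cam_arm_left_tip','cam_arm_right_tip','red_grip'): print(n,l,[(round(d['conf'],2),np.round(d['at'],1).tolist()) for d in pinpoint(n,l)[:3]])
u=np.array([np.cos(np.radians(111.6)),np.sin(np.radians(111.6))])
for q in(0.05,0.5,0.8,1.2):
  a=np.pi/4-q
  for k in(1,-1):
    X=np.r_[np.array([532,-147.7])+k*u*(25+50*np.cos(a)),83.5+14+50*np.sin(a)]; print(q,k,proj('side',X).round(0),proj('top',X).round(0))
```

```text
[-0.43523233  0.04834061  5.76015136] [ 0.06025252 -0.00183774 -0.01504057] [ 531.66174774 -147.60188395   63.08953018]
side cam_arm_left_tip [(0.55, [346.7, 248.5])]
side cam_arm_right_tip []
side red_grip [(0.9, [346.8, 226.9])]
top cam_arm_left_tip []
top cam_arm_right_tip []
top red_grip []
0.05 1 [[348. 241.]] [[292. 271.]]
0.05 -1 [[348. 217.]] [[353. 246.]]
0.5 1 [[348. 252.]] [[287. 273.]]
0.5 -1 [[348. 223.]] [[358. 244.]]
0.8 1 [[348. 259.]] [[287. 274.]]
0.8 -1 [[348. 228.]] [[358. 245.]]
1.2 1 [[348. 266.]] [[289. 273.]]
1.2 -1 [[348. 237.]] [[355. 246.]]
```

Emit:
step_arm(targets=[{"dp": [0,0,0.01],"angular": [0,0,0],"fingers": 0},{"dp": [0,0,0.02],"angular": [0,0,0],"fingers": 0},{"dp": [0,0,0.03],"angular": [0,0,0],"fingers": 0},{"dp": [0,0,0.04],"angular": [0,0,0],"fingers": 0},{"dp": [0,0,0.05],"angular": [0,0,0],"fingers": 0},{"dp": [0,0,0.055],"angular": [0,0,0],"fingers": 0},{"dp": [0,0,0.06],"angular": [0,0,0],"fingers": 0},{"dp": [0,0,0.06],"angular": [0,0,0],"fingers": 0}])

```text
time: 32.85
tool_pos: [531.5, -147.6, 51.1]
tcp_rot: [180.0, -0.0, 21.6]
ft_force: [-0.9, 0.5, 5.8]
finger_gap: 85.4
grip_force: 3.4
```

Emit:
step_arm(targets=[{"dp": [0,0,0.005],"angular": [0,0,0],"fingers": 0},{"dp": [0,0,0.01],"angular": [0,0,0],"fingers": 0},{"dp": [0,0,0.015],"angular": [0,0,0],"fingers": 0},{"dp": [0,0,0.02],"angular": [0,0,0],"fingers": 0},{"dp": [0,0,0.024],"angular": [0,0,0],"fingers": 0},{"dp": [0,0,0.028],"angular": [0,0,0],"fingers": 0},{"dp": [0,0,0.028],"angular": [0,0,0],"fingers": 0},{"dp": [0,0,0.028],"angular": [0,0,0],"fingers": 0}])

```text
time: 33.85
tool_pos: [531.5, -147.6, 45.5]
tcp_rot: [180.0, -0.0, 21.6]
ft_force: [0.6, 0.2, 6.5]
finger_gap: 85.2
grip_force: 2.6
```

Run:
```python
from h import *
s=sense(); print(s['ft_force'],s['wrist_torque'],s['tool_pos'])
snapshot('side');
for l in('cam_arm_left_tip','cam_arm_right_tip','red_grip'): print(l,[(round(d['conf'],2),np.round(d['at'],1).tolist()) for d in pinpoint('side',l)[:3]])
```

```text
[0.55492469 0.19442323 6.49568224] [0.03658841 0.01687786 0.01531718] [ 531.53183118 -147.64997094   45.53513495]
cam_arm_left_tip [(0.62, [349.1, 266.5])]
cam_arm_right_tip []
red_grip [(0.77, [344.9, 225.5])]
```

Emit:
step_arm(targets=[{"dp": [0,0,0.004],"angular": [0,0,0],"fingers": 0},{"dp": [0,0,0.008],"angular": [0,0,0],"fingers": 0},{"dp": [0,0,0.012],"angular": [0,0,0],"fingers": 0},{"dp": [0,0,0.016],"angular": [0,0,0],"fingers": 0},{"dp": [0,0,0.016],"angular": [0,0,0],"fingers": 0},{"dp": [0,0,0.016],"angular": [0,0,0],"fingers": 0},{"dp": [0,0,0.016],"angular": [0,0,0],"fingers": 0},{"dp": [0,0,0.016],"angular": [0,0,0],"fingers": 0}])

```text
time: 35.05
tool_pos: [531.7, -147.7, 42.8]
tcp_rot: [180.0, -0.0, 21.6]
ft_force: [-1.5, -0.3, 9.2]
finger_gap: 85.3
grip_force: 2.6
```

Emit:
step_arm(targets=[{"dp": [0,0,-0.005],"angular": [0,0,0],"fingers": 0.03},{"dp": [0,0,-0.005],"angular": [0,0,0],"fingers": 0.06},{"dp": [0,0,-0.005],"angular": [0,0,0],"fingers": 0.09},{"dp": [0,0,-0.005],"angular": [0,0,0],"fingers": 0.12},{"dp": [0,0,-0.005],"angular": [0,0,0],"fingers": 0.15},{"dp": [0,0,-0.005],"angular": [0,0,0],"fingers": 0.18},{"dp": [0,0,-0.005],"angular": [0,0,0],"fingers": 0.2},{"dp": [0,0,-0.005],"angular": [0,0,0],"fingers": 0.2}], newtons=20)

```text
time: 36.05
tool_pos: [531.6, -147.7, 43.4]
tcp_rot: [180.0, -0.0, 21.6]
ft_force: [0.4, -0.1, 7.0]
finger_gap: 68.3
grip_force: 4.6
```

Emit:
step_arm(targets=[{"dp": [0,0,0],"angular": [0,0,0],"fingers": 0.22},{"dp": [0,0,0],"angular": [0,0,0],"fingers": 0.24},{"dp": [0,0,0],"angular": [0,0,0],"fingers": 0.26},{"dp": [0,0,0],"angular": [0,0,0],"fingers": 0.28},{"dp": [0,0,0],"angular": [0,0,0],"fingers": 0.3},{"dp": [0,0,0],"angular": [0,0,0],"fingers": 0.32},{"dp": [0,0,0],"angular": [0,0,0],"fingers": 0.33},{"dp": [0,0,0],"angular": [0,0,0],"fingers": 0.33}])

```text
time: 37.05
tool_pos: [531.4, -147.3, 43.2]
tcp_rot: [-180.0, -0.0, 21.6]
ft_force: [0.1, 1.5, 6.7]
finger_gap: 61.6
grip_force: 14.3
```

Emit:
step_arm(targets=[{"dp": [0,0,0],"angular": [0,0,0],"fingers": 0.35},{"dp": [0,0,0],"angular": [0,0,0],"fingers": 0.37},{"dp": [0,0,0],"angular": [0,0,0],"fingers": 0.4},{"dp": [0,0,0],"angular": [0,0,0],"fingers": 0.45},{"dp": [0,0,0],"angular": [0,0,0],"fingers": 0.5},{"dp": [0,0,0],"angular": [0,0,0],"fingers": 0.5},{"dp": [0,0,0],"angular": [0,0,0],"fingers": 0.5},{"dp": [0,0,0],"angular": [0,0,0],"fingers": 0.5}], newtons=20)

```text
time: 38.05
tool_pos: [531.4, -147.3, 43.2]
tcp_rot: [-180.0, -0.0, 21.6]
ft_force: [-0.2, 1.6, 6.1]
finger_gap: 61.9
grip_force: 14.3
```

Run:
```python
from h import *
s=sense(); print(s['ft_force'],s['wrist_torque'],s['tool_pos'],s['finger_gap'],s['grip_force'])
snapshot('side');
for l in('cam_arm_left_tip','cam_arm_right_tip','red_grip','coupler'): print(l,[(round(d['conf'],2),np.round(d['at'],1).tolist()) for d in pinpoint('side',l)[:3]])
u=np.array([np.cos(np.radians(111.6)),np.sin(np.radians(111.6))])
for q in(1.6,1.9,2.1,2.27):
  a=np.pi/4-q
  for k in(1,-1):
    X=np.r_[np.array([532,-147.7])+k*u*(25+50*np.cos(a)),81+14+50*np.sin(a)]; print(q,k,proj('side',X).round(0))
```

```text
[-0.23210022  1.61608386  6.05850825] [ 0.14964293  0.03844628 -0.04774513] [ 531.4030443 -147.3350668   43.2247434] 61.86993621234124 14.300758629105985
cam_arm_left_tip [(0.45, [349.5, 271.0])]
cam_arm_right_tip []
red_grip [(0.67, [348.3, 227.3])]
coupler [(0.56, [347.0, 246.6])]
1.6 1 [[348. 272.]]
1.6 -1 [[347. 246.]]
1.9 1 [[348. 272.]]
1.9 -1 [[347. 252.]]
2.1 1 [[348. 272.]]
2.1 -1 [[347. 255.]]
2.27 1 [[347. 270.]]
2.27 -1 [[347. 258.]]
```

Emit:
step_arm(targets=[{"dp": [0,0,0],"angular": [0,0,0],"fingers": 0.24},{"dp": [0,0,0.006],"angular": [0,0,0],"fingers": 0.24},{"dp": [0,0,0.012],"angular": [0,0,0],"fingers": 0.24},{"dp": [0,0,0.012],"angular": [0,0,0],"fingers": 0.27},{"dp": [0,0,0.012],"angular": [0,0,0],"fingers": 0.3},{"dp": [0,0,0.012],"angular": [0,0,0],"fingers": 0.34},{"dp": [0,0,0.012],"angular": [0,0,0],"fingers": 0.4},{"dp": [0,0,0.012],"angular": [0,0,0],"fingers": 0.5}], newtons=26)

```text
time: 39.3
tool_pos: [531.7, -147.3, 41.9]
tcp_rot: [180.0, -0.0, 21.7]
ft_force: [-4.5, 2.8, 15.1]
finger_gap: 61.5
grip_force: 19.0
```

The squeeze stalls at 61.5 mm: the gripper body is on the bar and the pads seem to bear on the hinge lugs. I'll back out and come in tilted, so the pads reach the arm tips.

Emit:
step_arm(targets=[{"dp": [0,0,-0.01],"angular": [0,0,0],"fingers": 0.1},{"dp": [0,0,-0.05],"angular": [0,0,0],"fingers": 0},{"dp": [0,0,-0.08],"angular": [0,0,0],"fingers": 0},{"dp": [-0.15,0,-0.1],"angular": [0,0,0],"fingers": 0},{"dp": [-0.3,0,-0.1],"angular": [0,0.05,0],"fingers": 0},{"dp": [-0.4,0,-0.1],"angular": [0,0.11,0],"fingers": 0},{"dp": [-0.4,0,-0.1],"angular": [0,0.17,0],"fingers": 0},{"dp": [-0.4,0,-0.1],"angular": [0,0.225,0],"fingers": 0}], newtons=22)

```text
time: 40.3
tool_pos: [457.2, -178.2, 62.0]
tcp_rot: [179.6, -40.9, 21.8]
ft_force: [-1.2, 0.5, -1.3]
finger_gap: 85.2
grip_force: 0.0
```

Run:
```python
from h import *
from scipy.spatial.transform import Rotation as Ro
s=sense(); print(s['tool_pos'],s['tcp_rot'],s['joint_pos'].round(1),s['ft_force'],s['time'])
im=snapshot('side'); cv2.imwrite('pics/t1.png',im)
R=Ro.from_euler('xyz',s['tcp_rot'],degrees=True).as_matrix(); P=np.array(s['tool_pos'])
for nm,o in(('base',np.array([0,0,33.4])),('tool',-33.4*R[:,2])):
  for k in(1,-1): print(nm,proj('side',P+o-13*R[:,2]+k*48*R[:,1]).round(1), 'closedTCP',proj('side',P+o).round(1))
b=im[200:300,300:420].max(axis=2)
for y in range(0,100,3): print(200+y,''.join('#' if v<45 else '.' for v in b[y,::1]))
for l in('cam_arm_left_tip','cam_arm_right_tip','red_grip','coupler'): print(l,[(round(d['conf'],2),np.round(d['at'],1).tolist()) for d in pinpoint('side',l)[:2]])
```

```text
[ 457.17449775 -178.23743528   62.00496456] [179.59933594 -40.8579393   21.80777393] [-60.3 -19.8 136.3  45.6  64.9 -12.7] [-1.1685767   0.45652593 -1.26655614] 40.3
base [[387.9 230.1]] closedTCP [[385.3 243.6]]
base [[391.1 249.8]] closedTCP [[385.3 243.6]]
tool [[397.5 233.5]] closedTCP [[395.2 247.1]]
tool [[401.4 253.4]] closedTCP [[395.2 247.1]]
200 ...........................................................................................#............................
203 .....................................................................................................................###
206 ..................................................................................................................######
209 ...............................................................................................................#########
212 ............................................................................................................############
215 ............................................................................................................#########
[... 2933 characters left out ...]
.........###..........................................................
290 ........................................................................................................................
293 ........................................................................................................................
296 ........................................................................................................................
299 ........................................................................................................................
cam_arm_left_tip [(0.49, [348.3, 269.5])]
cam_arm_right_tip []
red_grip [(0.61, [347.8, 224.9])]
coupler [(0.81, [347.0, 247.9])]
```

Run:
```python
from h import *
from scipy.spatial.transform import Rotation as Ro
s=sense(); R=Ro.from_euler('xyz',s['tcp_rot'],degrees=True); T=Ro.from_euler('xyz',[180,-60,21.6],degrees=True); print(T.as_matrix()[:,2])
P=np.array([532,-147.7,58.5]); G=P+51*T.as_matrix()[:,2]
for nm,X in(('pre',G-[75*.93,75*.368,0]),('goal',G)): print(nm,X,(R.inv().apply(X-s['tool_pos'])/200).round(4),((R.inv()*T).as_rotvec(degrees=True)/180).round(4))
```

```text
[ 0.80521006  0.31880521 -0.5       ]
pre [ 503.31571289 -159.04093407   33.        ] [ 0.1011 -0.0003  0.2677] [-0.      0.1092 -0.0005]
goal [ 573.06571289 -131.44093407   33.        ] [ 0.387  -0.0006  0.5105] [-0.      0.1092 -0.0005]
```

Emit:
step_arm(targets=[{"dp": [0.04,0,0.1],"angular": [0,0.055,0],"fingers": 0},{"dp": [0.1,0,0.267],"angular": [0,0.109,0],"fingers": 0},{"dp": [0.1,0,0.267],"angular": [0,0.109,0],"fingers": 0},{"dp": [0.16,0,0.317],"angular": [0,0.109,0],"fingers": 0},{"dp": [0.22,0,0.368],"angular": [0,0.109,0],"fingers": 0},{"dp": [0.273,0,0.413],"angular": [0,0.109,0],"fingers": 0},{"dp": [0.273,0,0.413],"angular": [0,0.109,0],"fingers": 0},{"dp": [0.273,0,0.413],"angular": [0,0.109,0],"fingers": 0}])

```text
time: 41.55
tool_pos: [545.9, -140.8, 33.5]
tcp_rot: [180.0, -60.1, 21.9]
ft_force: [0.9, -0.1, -0.4]
finger_gap: 85.4
grip_force: 0.0
```

Run:
```python
from h import *
from scipy.spatial.transform import Rotation as Ro
s=sense(); R=Ro.from_euler('xyz',s['tcp_rot'],degrees=True); M=R.as_matrix(); P=np.array(s['tool_pos'])
G=np.array([573,-131.4,33]);T=Ro.from_euler('xyz',[180,-60,21.6],degrees=True)
print(P,s['tcp_rot'],s['ft_force'],s['joint_pos'].round(0),(R.inv().apply(G-P)/200).round(4),((R.inv()*T).as_rotvec(degrees=True)/180).round(4))
im=snapshot('side'); cv2.imwrite('pics/t2.png',im)
for nm,o in(('base',np.array([0,0,33.4])),('tool',-33.4*M[:,2])):
  for k in(1,-1): print(nm,proj('side',P+o-13*M[:,2]+k*48*M[:,1]).round(1))
b=im[220:290,320:420].max(axis=2)
for y in range(0,70,3): print(220+y,''.join('#' if v<45 else '.' for v in b[y]))
```

```text
[ 545.89369849 -140.83910427   33.49230597] [179.96846494 -60.07578387  21.87212155] [ 0.85131596 -0.10158281 -0.35309954] [-58.   4. 134.  75.  62. -42.] [0.0694 0.0066 0.1255] [-0.0011 -0.0004  0.0008]
base [[345.6 243. ]]
base [[345.8 263.2]]
tool [[358.3 249.8]]
tool [[359.4 270.3]]
220 .................................................................................###################
223 ...........................................................................##..#####################
226 ...................................................................###########.#####################
229 .............................................................###########.###########################
232 .......................................................#############################################
235 .......................................................#############################################
238 ....................................................################################################
241 ................................................#########################
[... 1007 characters left out ...]
.............#####.####...............................................
274 ....................................................................................................
277 ....................................................................................................
280 ....................................................................................................
283 ....................................................................................................
286 ....................................................................................................
289 ......................................####..........................................................
```

Finger tips at about (360,248) and (362,269) match the tool-length hypothesis, so the approach is right. Move in and squeeze.

Emit:
step_arm(targets=[{"dp": [0.03,0.004,0.055],"angular": [0,0,0],"fingers": 0},{"dp": [0.069,0.006,0.13],"angular": [0,0,0],"fingers": 0},{"dp": [0.069,0.006,0.13],"angular": [0,0,0],"fingers": 0},{"dp": [0.069,0.006,0.13],"angular": [0,0,0],"fingers": 0.06},{"dp": [0.069,0.006,0.13],"angular": [0,0,0],"fingers": 0.1},{"dp": [0.069,0.006,0.13],"angular": [0,0,0],"fingers": 0.14},{"dp": [0.069,0.006,0.13],"angular": [0,0,0],"fingers": 0.18},{"dp": [0.069,0.006,0.13],"angular": [0,0,0],"fingers": 0.2}], newtons=20)

```text
time: 42.6
tool_pos: [573.0, -132.4, 32.2]
tcp_rot: [180.0, -60.1, 21.6]
ft_force: [-2.2, -1.1, -0.5]
finger_gap: 68.3
grip_force: 2.0
```

Emit:
step_arm(targets=[{"dp": [0,0,0],"angular": [0,0,0],"fingers": 0.22},{"dp": [0,0,0],"angular": [0,0,0],"fingers": 0.24},{"dp": [0,0,0],"angular": [0,0,0],"fingers": 0.26},{"dp": [0,0,0],"angular": [0,0,0],"fingers": 0.28},{"dp": [0,0,0],"angular": [0,0,0],"fingers": 0.3},{"dp": [0,0,0],"angular": [0,0,0],"fingers": 0.32},{"dp": [0,0,0],"angular": [0,0,0],"fingers": 0.34},{"dp": [0,0,0],"angular": [0,0,0],"fingers": 0.36}])

```text
time: 43.6
tool_pos: [573.2, -132.0, 32.4]
tcp_rot: [-180.0, -60.1, 21.6]
ft_force: [-5.9, -0.3, 3.2]
finger_gap: 61.1
grip_force: 21.1
```

Gap 61.1 mm at 21 N near the tips matches the arms at their stops. Open and retreat.

Emit:
step_arm(targets=[{"dp": [0,0,0],"angular": [0,0,0],"fingers": 0.36},{"dp": [0,0,0],"angular": [0,0,0],"fingers": 0.36},{"dp": [0,0,0],"angular": [0,0,0],"fingers": 0.36},{"dp": [0,0,0],"angular": [0,0,0],"fingers": 0.1},{"dp": [0,0,0],"angular": [0,0,0],"fingers": 0},{"dp": [0,0,0],"angular": [0,0,0],"fingers": 0},{"dp": [-0.06,0,-0.1],"angular": [0,0,0],"fingers": 0},{"dp": [-0.12,0,-0.2],"angular": [0,0,0],"fingers": 0}])

```text
time: 44.6
tool_pos: [529.4, -149.3, 31.5]
tcp_rot: [180.0, -60.1, 21.7]
ft_force: [-0.8, 0.0, -0.4]
finger_gap: 85.1
grip_force: 0.0
```

Emit:
step_arm(targets=[{"dp": [-0.05,0,-0.1],"angular": [0,0,0],"fingers": 0},{"dp": [-0.1,0,-0.2],"angular": [0,0,0],"fingers": 0},{"dp": [-0.13,0,-0.24],"angular": [0,0,0],"fingers": 0},{"dp": [-0.13,0,-0.24],"angular": [0,0,0],"fingers": 0},{"dp": [-0.13,0,-0.24],"angular": [0,0,0],"fingers": 0},{"dp": [-0.13,0,-0.24],"angular": [0,0,0],"fingers": 0},{"dp": [-0.13,0,-0.24],"angular": [0,0,0],"fingers": 0},{"dp": [-0.13,0,-0.24],"angular": [0,0,0],"fingers": 0}])

```text
time: 45.6
tool_pos: [479.2, -169.3, 32.7]
tcp_rot: [-180.0, -60.1, 21.7]
ft_force: [0.1, -0.5, 0.2]
finger_gap: 85.5
grip_force: 0.0
```

Run:
```python
from h import *
s=sense(); print(s['tool_pos'],s['ft_force'],s['time'])
for n in('side','top'):
  snapshot(n)
  for l in('coupler','red_grip','cam_arm_left_tip','cam_arm_right_tip'): print(n,l,[(round(d['conf'],2),np.round(d['at'],1).tolist()) for d in pinpoint(n,l)[:2]])
print(proj('side',[[532,-147.7,80],[532,-147.7,133]]),proj('top',[[532,-147.7,80],[532,-147.7,133]]))
```

```text
[ 479.20680313 -169.27424635   32.74466453] [ 0.06240612 -0.52284975  0.17670027] 45.6
side coupler [(0.67, [346.7, 248.3])]
side red_grip [(0.58, [343.9, 225.8])]
side cam_arm_left_tip [(0.66, [348.6, 265.9])]
side cam_arm_right_tip [(0.44, [401.7, 262.8])]
top coupler [(0.96, [324.4, 256.4])]
top red_grip [(0.6, [320.5, 257.8])]
top cam_arm_left_tip [(0.38, [313.0, 267.6])]
top cam_arm_right_tip []
[[347.65825511 249.77993888]
 [347.98061497 227.53949692]] [[322.44188367 259.7061208 ]
 [322.65788047 258.30194698]]
```

```bash
python3 -c "
from bench import hand_in
print(hand_in())"
```

```text
the job is handed in; nothing more can be done
None
```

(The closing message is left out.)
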